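# Move the ink cartridge from its dock to the proof press

### The arm

A 7-joint arm with a two-finger parallel gripper is mounted at the origin on the work surface. World frame = base frame: x ahead of the robot, y to its left, z up, the work surface at z = 0. Lengths are in mm, angles in rad, forces in N, time in s.
With the tool pointing down it reaches from about 400 to 850 mm from the base axis. Payload 4.5 kg.
Tool frame: the origin (TCP) lies at the very end of the fingers, on their centre line; the grasp point (between the pads) lies manip.grip_point_offset behind it (manip.grip_point_offset is the distance from the TCP to the grasp point, in mm); z points along the fingers, y is the line along which they close (so a half turn about z gives the same grasp; the last joint's range is limited). The gripper opens to 88 mm and grips with 3 to 60 N. Pads are 18 mm wide; open, the fingers measure 123 mm over their backs; the gripper's body (75 mm by 187 mm) begins 45 mm behind the grasp point.
Start: joints at [-1.118, 0.689, -0.195, 1.565, 0.157, 0.902, -0.215], TCP at [254.149, 571.018, 238.743] pointing down, gripper open.
Joint ranges: [-3.01, 3.01], [-0.46, 2.08], [-1.47, 1.51], [0.13, 2.56], [-1, 4.14], [0.04, 2.09], [-2.66, 2.66]. Speed limits (rad/s): [2.57, 2.57, 3.14, 3.14, 3.14, 3.14, 3.14].

### API

Orientations are given as a unit quaternion [w, x, y, z].
In Python, from plant import manip, read_camera gives the robot as it stands.
- The arm moves only by the shell command python3 -m creep 'ROWS' [OPENING]. ROWS is JSON, a list of rows, each a list of 4 numbers: the shift along the tool's x, y, z in m, then the turn about the tool's z in degrees. In form: [[x, y, z, yaw], ...]. A call has exactly 10 rows; each row shifts and turns the commanded pose from where the row before left it, along the tool's axes as they then stand; what a row does not reach is not made up. A row lasts 1/8 s, in which the tool goes at most 62.5 mm and 10.7 degrees, less where a joint would pass 70% of its speed; a pose out of reach is approached as far as the arm can. A call is refused whole if a number of a shift passes 0.0625 or a number of a turn 10.7, either way. A call with a gripper value outside its range is refused whole. OPENING is the opening, from -1 (shut) to 1 (fully open), set as the call begins (- or left out, the last holds). The fingers move at their own pace and stop on an object; the grip force is fixed at half the most. Time passes only in rows, so rows that do not move let the fingers close, or fill a call up. It gives the time, the measured TCP pose, the force, the opening and the grip force at its end, in the units of the state.
- manip.state(): the state, without advancing time (a new reading comes with each control period).
- read_camera(name): name is "scene" or "top" or "wrist"; returns a dict with "img" (400x640x3 uint8, blue, green, red), "fx", "fy", "cx", "cy" (pixels), "world_from_camera" (4x4, takes a point from camera to world coordinates); the wrist camera has in their place "tool_from_camera" (4x4, takes a point from camera to tool coordinates, whose origin is the TCP and whose axes are the flange's). Camera axes: x right, y up, looking along -z (the intrinsics and any distortion apply to the point x, -y, -z); pixel columns grow to the right and rows downward; lengths in mm; the calibration is good to about 2 mm. A picture is of the moment at which its call begins: read the wrist's pose just before it. There is no depth.
- manip.sign_off(): hands the job in; it is judged then, once.
The state is a dict: "t": time; "joint_positions": joint angles; "joint_velocities": joint speeds; "tau": joint torques, N m; "tcp_pos": TCP position; "tcp_rot": TCP orientation; "force": force on the tool from outside, world axes, zero at the start; "ft_torque": the same for the moment, N m; "grip_width": finger opening in mm; "gripper_force": force on a finger pad.
Only numpy, scipy, OpenCV 4.12 (cv2) and the standard library are available. Lean on these libraries where they do the work, as an engineer would, in place of code of your own. Each camera call takes 0.05 s, during which the arm holds its last target. There are 200 camera calls.

### The job

Take the ink cartridge out of its storage dock by pressing it down until the push-push catch lets go and the dock pops it up, then put it in the empty bay of the proof press and press it down until the catch there holds it. The catches trip at a different depth each time, so go by feel and stop as soon as you reach the firm end of the travel, without forcing it; leave the other things on the table where they are.

Things in the scene. Friction and masses are not known exactly. Their poses are not given: they have to be found in the camera images.
- cartridge: black ink cartridge, upright block 56 (x) x 32 (y) x 75 mm high, flat top, foot rounded 4 mm, 0.1 to 0.2 kg. Origin at the centre of its underside, z up; either way round fits. Stands loose on the dock's lift plate, at first held down, top 22 mm above the deck; popped up, 40 mm above it: then grip it across its 32 mm. Pressed to the stop, the top stays above the deck
- dock: storage dock: plain grey block on a wider black foot, fixed, with one upright bay open at the top; deck 80 mm wide (y), 85 mm above the table, from -45 to +72 mm in x. Origin on the table under the bay's middle, z up, x along the bay's 58.4 mm, y across its 34.4 mm (1.2 mm play each side of the cartridge).
- dock_mouth (a point): middle of the dock's bay mouth, level with its deck. The catch changes over (lets go, or holds) only where the plate is pushed past the held position by 7.5 to 18.5 mm: unseen, different in each bay and each time. A stiff stop (30 N/mm) begins 1.5 mm further: feel for the force climbing past 13 N; over 20 N strains it
- dock_lift: sprung lift plate in the dock's bay, sliding straight up and down on a push-push catch. Origin at the centre of its top face, z up: 35 mm below the deck popped up, 53 mm below it when held. Upward spring 6 N (up) to 10 N (deepest); damping adds 1 N per 10 mm/s. A push that is too short returns to where it began. Starts held, under the cartridge
- press: proof press: white, fixed, the same kind of bay at its front; behind (to +x 225 mm) a black drum between cheeks, 200 mm wide, crank at +y (out to 150 mm), all lower than the deck; deck 80 mm wide (y), 85 mm above the table, from -45 to +72 mm in x. Origin on the table under the bay's middle, z up, x along the bay's 58.4 mm, y across its 34.4 mm (1.2 mm play each side of the cartridge).
- press_mouth (a point): middle of the press's bay mouth, level with its deck. The catch changes over (lets go, or holds) only where the plate is pushed past the held position by 7.5 to 18.5 mm: unseen, different in each bay and each time. A stiff stop (30 N/mm) begins 1.5 mm further: feel for the force climbing past 13 N; over 20 N strains it
- press_lift: sprung lift plate in the press's bay, sliding straight up and down on a push-push catch. Origin at the centre of its top face, z up: 35 mm below the deck popped up, 53 mm below it when held. Upward spring 6 N (up) to 10 N (deepest); damping adds 1 N per 10 mm/s. A push that is too short returns to where it began. Starts popped up, empty
- brayer: ink roller with a wooden handle, 190 x 100 mm, lying on the table; bystander, origin under the roller
- ink_tin: closed tin, 80 mm across, 55 mm high; bystander, origin under its centre
- ink_knife: spatula-like ink knife 200 mm long, lying; bystander
- type_line: line of metal type, 22 x 100 x 23 mm; bystander, origin under its centre
- sort_large: single metal type block 18 x 12 x 23 mm; bystander
- sort_small: single metal type block 10 x 12 x 23 mm; bystander
- cleaner: closed white bottle, 60 mm across, 150 mm high; bystander
There are look-alikes about, which are no part of the job. Leave any blue look-alike of the dock alone. Leave any orange look-alike of the cartridge alone.

How it is judged (in metres and radians):
On the way, in this order (a step that is already met when the one before it is completed fails the run):
1. the dock's catch has let go and its lift plate has come up with the cartridge on it (z of each of dock_lift, cartridge in the frame of dock above 0.046 m and horizontal distance between cartridge and dock_mouth below 0.004 m and z of cartridge in the frame of dock below 0.056 m), for 0.2 s.
2. the cartridge is in the bay of the press and has been pressed down past the popped-up position (z of each of press_lift, cartridge in the frame of press below 0.036 m and horizontal distance between cartridge and press_mouth below 0.004 m and z of cartridge in the frame of press above 0.005 m), for 0.1 s.
At the end, for the whole second after the job is handed in: the cartridge stands in the bay of the press (within 4 mm of its middle, upright within 0.06 rad), held down by the catch: lift plate and cartridge underside 29 to 35 mm above the table; it is at rest (z of press_lift in the frame of press between 0.029 and 0.035 m and horizontal distance between cartridge and press_mouth below 0.004 m and z of cartridge in the frame of press between 0.029 and 0.035 m and angle between cartridge's own z axis and vertical below 0.06 rad and linear speed of cartridge below 0.01 m/s); the robot touches nothing.
It fails at once if the cartridge is pressed on the lift plate of the dock or the press with more than 22 N (contact force between cartridge and dock_lift above 22 N or contact force between cartridge and press_lift above 22 N).
It fails at once if the robot pushes on the dock or the press itself with more than 30 N (contact force between any of the fingers, the arm and dock above 30 N or contact force between any of the fingers, the arm and press above 30 N).
It fails at once if a bystander is moved by more than 30 mm (distance of any of brayer, ink_tin, ink_knife, type_line, sort_large, sort_small, cleaner from where it was at the start of the episode above 0.03 m).
It also fails if it takes over 64 s, if anything falls off the work surface, if the arm or the gripper's body presses on something with over 40 N, if the wrist force passes 120 N, or if a joint passes its speed limit or range.

## Working session

There is one attempt and no reset: what is moved stays moved. The work goes in short steps, Python scripts to look and compute and a shell command to move; the robot and the scene stay as the last step left them, time stands still between calls to the robot, and variables do not carry over. Pictures are saved under pics/ and viewed, at most 10 in all, crops included, and the job is handed in when it is done.

```bash
mkdir -p pics; ls
python3 - <<'E'
from plant import manip, read_camera
import cv2,numpy as np,pickle
s=manip.state(); print(s['tcp_pos'],s['tcp_rot'],s['force'],s['grip_width'],manip.grip_point_offset)
for n in ['scene','top']:
    c=read_camera(n); cv2.imwrite(f'pics/{n}0.png',c['img']); pickle.dump(c,open(f'{n}0.pkl','wb'))
    print(n,c['fx'],c['cx'],c['cy'],np.round(c['world_from_camera'],3).tolist(),[k for k in c])
E
```

```text
pics
[253.97147492 570.37636199 237.90911497] [-9.70267124e-05  2.07816463e-01  9.78167399e-01 -9.21139141e-04] [-0.5264619   0.36718307 -0.10548213] 88.14868476341678 18.700000000000003
scene 449.7886356255872 321.27016413619407 197.44293323226407 [[-0.723, -0.523, 0.453, 1018.299], [0.691, -0.536, 0.485, 553.743], [-0.011, 0.663, 0.748, 933.87], [0.0, 0.0, 0.0, 1.0]] ['img', 'fx', 'fy', 'cx', 'cy', 'world_from_camera']
top 503.42295584837524 317.1120121056474 194.09468825479723 [[-0.021, 0.993, -0.115, 303.744], [-1.0, -0.022, -0.01, 15.404], [-0.012, 0.115, 0.993, 1709.366], [0.0, 0.0, 0.0, 1.0]] ['img', 'fx', 'fy', 'cx', 'cy', 'world_from_camera']
```

View pics/top0.png

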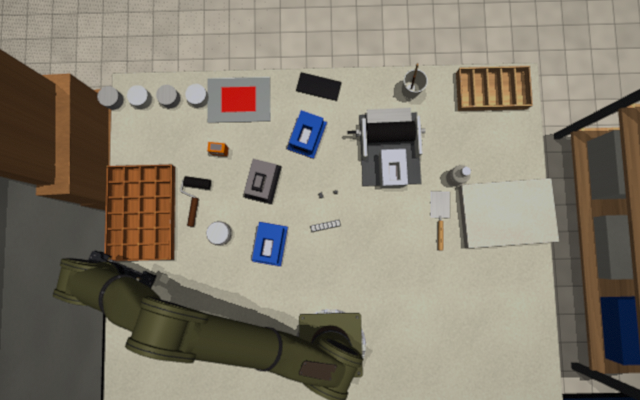

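View pics/scene0.png

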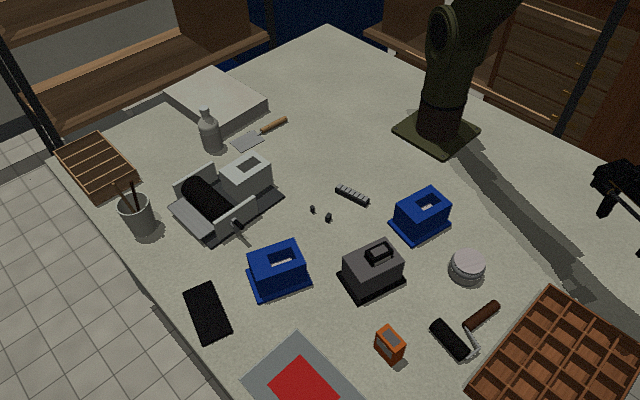

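The top view shows three dock-like blocks: blue at (306,133), blue at (269,243) and grey at (262,181). The grey one, with a black insert at (259,182), fits the dock. The orange block at (217,148) is a look-alike. The white press has its bay at about (394,167). One enlarged crop will confirm this.

Run:
```python
import cv2,numpy as np
t=cv2.imread('pics/top0.png'); s=cv2.imread('pics/scene0.png')
a=cv2.resize(t[150:210,235:290],None,fx=6,fy=6,interpolation=2)
b=cv2.resize(t[140:200,360:430],None,fx=6,fy=6,interpolation=2)[:, :420]
c=cv2.resize(s[225:315,330:415],None,fx=4,fy=4,interpolation=2)[:240*1]
d=cv2.resize(s[140:215,205:290],None,fx=4,fy=4,interpolation=2)[:240]
r1=np.hstack([a,b]); c=cv2.resize(s[230:305,332:412],(320,240*300//300),interpolation=2); d=cv2.resize(s[145:215,210:290],(320,240),interpolation=2)
r2=np.hstack([c,d]); r2=cv2.copyMakeBorder(r2,0,0,0,r1.shape[1]-r2.shape[1],0)
o=np.vstack([r1,r2]);print(o.shape); cv2.imwrite('pics/crop1.png',o)
```

```text
(600, 750, 3)
```

View pics/crop1.png

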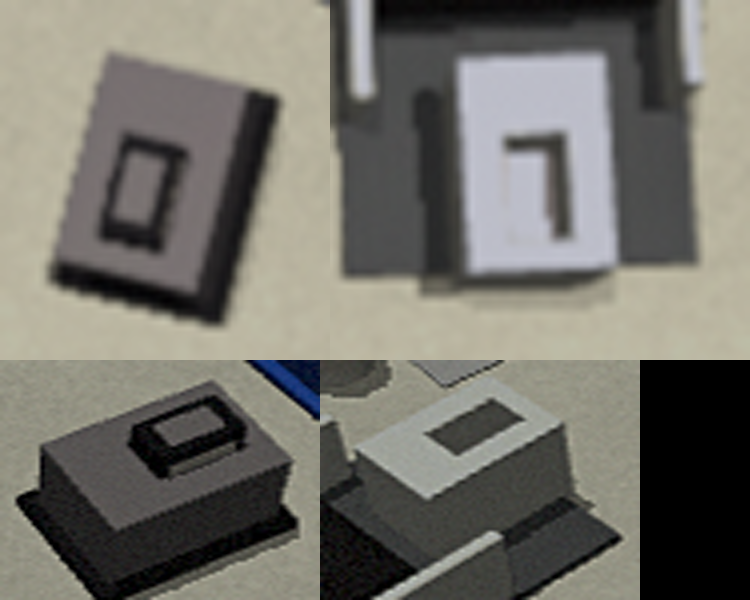

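The crop shows the grey dock on its black foot. The black cartridge, with a grey label, stands proud of the deck towards the dock's -x end. The white press bay is empty. Next I'll work out positions from the deck corners at z=85.

```bash
cat > h.py <<'E'
import numpy as np,cv2
def ray(c,uv,z,T=None):
    T=c['world_from_camera'] if T is None else T
    uv=np.atleast_2d(np.float64(uv))
    d=np.c_[(uv[:,0]-c['cx'])/c['fx'],-(uv[:,1]-c['cy'])/c['fy'],-np.ones(len(uv))]@T[:3,:3].T
    o=T[:3,3]; return (o+d*((z-o[2])/d[:,2])[:,None])[:,:2]
def fit(P,Q=np.array([[72,40],[72,-40],[-45,-40],[-45,40.]])):
    a=P-P.mean(0); b=Q-Q.mean(0)
    th=np.arctan2((b[:,0]*a[:,1]-b[:,1]*a[:,0]).sum(),(a*b).sum())
    R=np.array([[np.cos(th),-np.sin(th)],[np.sin(th),np.cos(th)]])
    return P.mean(0)-R@Q.mean(0),np.degrees(th),np.abs(a-b@R.T).max()
E
python3 - <<'E'
import pickle; from h import *
t=pickle.load(open('top0.pkl','rb'));s=pickle.load(open('scene0.pkl','rb'))
d=np.array([[108,55],[248,92],[200,298],[55,260]])/6+[235,150]
p=np.array([[127,58],[275,53],[287,268],[137,275]])/6+[360,140]
print('dock',fit(ray(t,d,85))); print('press',fit(ray(t,p,85)))
# scene: far corner(image order) -> (+x,+y),(+x,-y),(-x,-y),(-x,+y)
d2=np.array([[118,170/.8],[40,88/.8],[215,20/.8],[293,102/.8]])/4+[332,230]
p2=np.array([[430-320,500-360],[355-320,453-360],[495-320,378-360],[566-320,425-360]])/[4,240/70]+[210,145]
print('dock',fit(ray(s,d2,85))); print('press',fit(ray(s,p2,85)))
l=np.array([[120,145],[165,155],[150,240],[105,230]])/6+[235,150]
print('cart',ray(t,l,107).mean(0))
print(t['world_from_camera'].shape)
E
```

```text
dock (array([532.15253765, 218.57257341]), np.float64(-14.815234352601983), np.float64(1.412127836186535))
press (array([ 561.72274044, -222.92409523]), np.float64(0.7728947556910137), np.float64(1.4785343896406857))
dock (array([535.5425425, 223.460632 ]), np.float64(-14.88583173762982), np.float64(1.9652925142706579))
press (array([ 563.1354507 , -215.50144579]), np.float64(1.3416235118273163), np.float64(2.756313059205766))
cart [533.15865903 222.02989992]
(4, 4)
```

Both views agree: the dock is at about (534,221) with yaw -14.8°, and the press is at about (562,-219) with yaw about 1°. I'll move above the dock with the fingers shut.

```bash
python3 -m creep '[[-0.025,-0.013,0.002,0],[-0.045,-0.023,0.005,0],[-0.045,-0.023,0.005,0],[-0.045,-0.023,0.005,0],[-0.045,-0.023,0.005,0],[-0.045,-0.023,0.005,0],[-0.045,-0.023,0.005,-2],[-0.045,-0.023,0.005,-3],[-0.04,-0.02,0.003,-2.5],[-0.02,-0.01,0,-1.7]]' -1
python3 - <<'E'
from plant import manip, read_camera
import cv2,numpy as np,pickle
s=manip.state(); print(s['t'],s['tcp_pos'],s['tcp_rot'],s['force'])
c=read_camera('wrist'); c['s']=s; cv2.imwrite('pics/w1.png',c['img']); pickle.dump(c,open('w1.pkl','wb')); print(np.round(c['tool_from_camera'],3).tolist(),[ (k,c[k]) for k in c if k in('fx','cx','cy','dist')])
E
```

```text
t: 1.35
tcp_pos: [544.6, 224.2, 197.9]
tcp_rot: [-0.0, 0.13, 0.991, -0.001]
force: [-0.5, 0.8, 0.3]
grip_width: 0.6
gripper_force: 0.0
1.35 [544.61402724 224.20385127 197.91373492] [-1.28015613e-04  1.30312313e-01  9.91472433e-01 -1.04871400e-03] [-0.4631552   0.79004249  0.33942867]
[[-0.0, 0.951, 0.309, 79.962], [1.0, 0.0, 0.0, 0.249], [-0.0, 0.309, -0.951, -145.525], [0.0, 0.0, 0.0, 1.0]] [('fx', 279.53144170970626), ('cx', 322.03411170847806), ('cy', 197.22527650609922)]
```

View pics/w1.png

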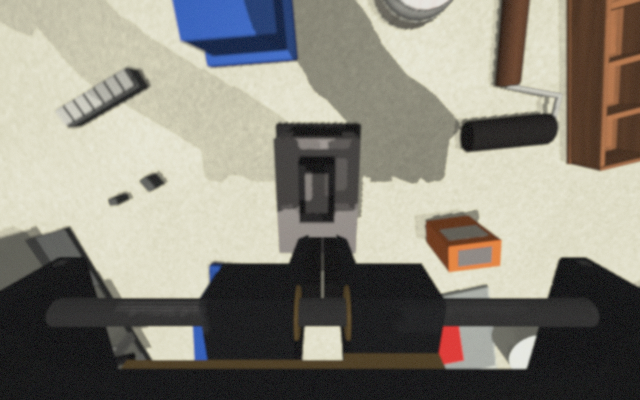

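The wrist view shows the black cartridge at about (318,188) with its label from (305,167) to (329,210). The finger tips are at (322,240).

```bash
cat >> h.py <<'E'
from scipy.spatial.transform import Rotation as Ro
def Tw(c):
    q=c['s']['tcp_rot']; T=np.eye(4); T[:3,:3]=Ro.from_quat([q[1],q[2],q[3],q[0]]).as_matrix(); T[:3,3]=c['s']['tcp_pos']; return T@c['tool_from_camera']
def tooldelta(s,d):
    q=s['tcp_rot']; return Ro.from_quat([q[1],q[2],q[3],q[0]]).as_matrix().T@np.array(d)
def yawy(s):
    q=s['tcp_rot']; y=Ro.from_quat([q[1],q[2],q[3],q[0]]).as_matrix()[:,1]; return np.degrees(np.arctan2(y[1],y[0]))
E
python3 - <<'E'
import pickle; from h import *
c=pickle.load(open('w1.pkl','rb')); T=Tw(c)
P=ray(c,[[302,157],[335,157],[336,221],[299,221],[317,188]],107,T); print(P, P[:4].mean(0)); print(np.linalg.norm(np.diff(P[:4],axis=0),axis=1))
D=ray(c,[[277,137],[359,137],[361,252],[279,252]],85,T);print(D,np.linalg.norm(np.diff(D,axis=0),axis=1))
print(fit(D,np.array([[-45,40],[-45,-40],[72,-40],[72,40.]])), fit(D,np.array([[-45,-40],[-45,40],[72,40],[72,-40.]])),'yawy',yawy(c['s']))
m=P[:4].mean(0); print(tooldelta(c['s'],[*(m-c['s']['tcp_pos'][:2]),0]))
i=c['img'][110:270,250:390]; cv2.imwrite('pics/w1c.png',cv2.resize(i,None,fx=4,fy=3.7,interpolation=2))
E
```

```text
[[502.4807291  217.89736883]
 [509.72736877 244.98437559]
 [566.97262551 231.4663442 ]
 [558.24279886 198.76712508]
 [532.20386704 222.97261899]] [534.35588056 223.27880342]
[28.03960987 58.81969561 33.84447967]
[[482.3303767  198.50172538]
 [501.59579303 270.47070715]
 [616.66512794 246.75081412]
 [594.72788558 164.48756686]] [ 74.50295701 117.48865971  85.13803176]
(array([535.70941017, 223.23161525]), np.float64(-13.619621285610227), np.float64(80.66506846266938)) (array([535.75796396, 223.42571567]), np.float64(-14.46879961490617), np.float64(2.9297364934645174)) yawy 75.02471029634223
[ 9.67071845e+00 -3.54435300e+00  7.30058537e-03]
```

View pics/w1c.png

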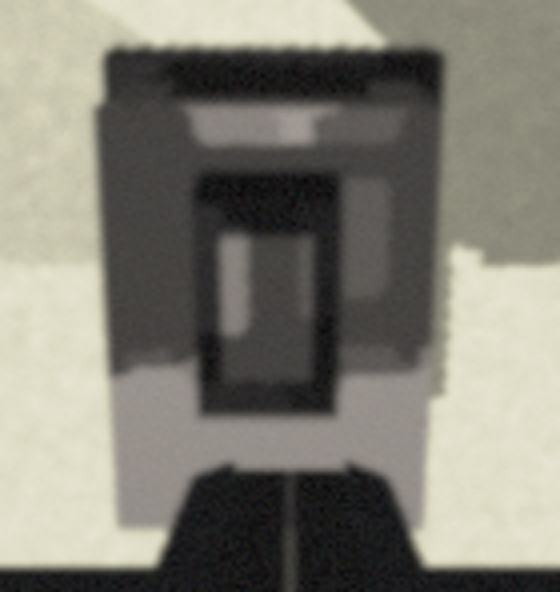

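Run:
```python
import pickle; from h import *
c=pickle.load(open('w1.pkl','rb')); T=Tw(c)
f=lambda a:np.array(a)/[4,3.7]+[250,110]
L=ray(c,f([[218,235],[313,235],[313,383],[220,383]]),107,T); print(L.mean(0),np.linalg.norm(np.diff(L,axis=0),axis=1))
D=ray(c,f([[97,105],[440,105],[424,527],[118,527]]),85,T);print(np.linalg.norm(np.diff(D,axis=0),axis=1),fit(D,np.array([[-45,-40],[-45,40],[72,40],[72,-40.]])))
for m in (L.mean(0),[534.5,222]): print(tooldelta(c['s'],[*(m-c['s']['tcp_pos'][:2]),0]))
```

```text
[537.40331405 221.0908239 ] [20.55770725 37.10381732 21.07876444]
[ 78.02796383 116.56857869  79.47323264] (array([536.2226521 , 221.80093112]), np.float64(-14.980398756612926), np.float64(0.9945606893839098))
[ 6.16140466 -4.87055575  0.01017107]
[ 9.20104781 -4.7424814   0.00984127]
```

Dock refined to (536,221.5). Now I'll move over the cartridge and come down to just above its top.

```bash
python3 -m creep '[[0.004,-0.0025,0.01,0],[0.0035,-0.0022,0.014,0],[0,0,0.014,0],[0,0,0.014,0],[0,0,0.014,0],[0,0,0.01,0],[0,0,0.006,0],[0,0,0.004,0],[0,0,0.002,0],[0,0,0,0]]' -1
python3 -m creep '[[0,0,0.0006,0],[0,0,0.0008,0],[0,0,0.001,0],[0,0,0.001,0],[0,0,0.001,0],[0,0,0.001,0],[0,0,0.001,0],[0,0,0.0006,0],[0,0,0,0],[0,0,0,0]]' -1
```

```text
t: 2.65
tcp_pos: [534.7, 225.1, 110.9]
tcp_rot: [0.0, 0.129, 0.992, 0.0]
force: [-0.2, -0.3, -0.0]
grip_width: 0.7
gripper_force: 0.0
t: 3.9
tcp_pos: [534.6, 225.3, 104.5]
tcp_rot: [0.0, 0.129, 0.992, 0.0]
force: [-1.5, 0.0, 6.4]
grip_width: 0.8
gripper_force: 3.4
```

```bash
python3 -m creep '[[0,0,-0.003,0],[0,0,-0.003,0],[-0.0012,-0.0016,0,0],[-0.0012,-0.0017,0,0],[0,0,0.0025,0],[0,0,0.0025,0],[0,0,0.002,0],[0,0,0.0015,0],[0,0,0.001,0],[0,0,0,0]]' -1
```

```text
t: 5.15
tcp_pos: [536.3, 221.0, 100.8]
tcp_rot: [0.0, 0.129, 0.992, -0.0]
force: [-0.6, -1.5, 6.7]
grip_width: 0.1
gripper_force: 3.6
```

```bash
python3 -m creep '[[0,0,0.0005,0],[0,0,0.0005,0],[0,0,0.0005,0],[0,0,0.0005,0],[0,0,0.0003,0],[0,0,0,0],[0,0,0,0],[0,0,0,0],[0,0,0,0],[0,0,0,0]]' -1; python3 -c "
from plant import manip
s=manip.state();print(s['tcp_pos'],s['force'],s['tau'].round(2) if hasattr(s['tau'],'round') else s['tau'])
print([a for a in dir(manip) if not a.startswith('_')])"
```

```text
t: 6.4
tcp_pos: [536.3, 221.0, 98.6]
tcp_rot: [0.0, 0.129, 0.992, -0.0]
force: [-1.3, -1.3, 7.0]
grip_width: 0.3
gripper_force: 3.8
[536.30673408 221.04781635  98.57295123] [-1.25085625 -1.3185263   6.95784949] [-4.500e-01 -4.874e+01 -2.020e+00 -9.190e+00 -4.000e-02 -5.300e-01
  0.000e+00]
['MotionError', 'grip_point_offset', 'sign_off', 'state']
```

```bash
python3 -m creep '[[0,0,0.0002,0],[0,0,0.0002,0],[0,0,0.0002,0],[0,0,0.0002,0],[0,0,0.0002,0],[0,0,0,0],[0,0,0,0],[0,0,0,0],[0,0,0,0],[0,0,0,0]]' -1; python3 -c "
from plant import manip
s=manip.state();print(s['tcp_pos'],s['force'])"
```

```text
t: 7.65
tcp_pos: [536.3, 221.0, 97.6]
tcp_rot: [0.0, 0.129, 0.992, -0.0]
force: [-0.3, -0.4, 7.2]
grip_width: 0.6
gripper_force: 3.9
[536.27154885 221.00978287  97.56499265] [-0.33633296 -0.3755972   7.18153263]
```

```bash
python3 -c "
from plant import manip
s=manip.state();print(s['tcp_pos'],s['force'],s['joint_positions'])"
```

```text
[536.27154885 221.00978287  97.56499265] [-0.33633296 -0.3755972   7.18153263] [-0.33827105  0.83428432 -0.22913259  1.81388273  0.33964644  0.53157719
  0.52298529]
```

```bash
python3 -m creep '[[0,0,0.0002,0],[0,0,0.0002,0],[0,0,0.0002,0],[0,0,0.0002,0],[0,0,0.0002,0],[0,0,0,0],[0,0,0,0],[0,0,0,0],[0,0,0,0],[0,0,0,0]]' -1
```

```text
t: 8.9
tcp_pos: [536.3, 221.0, 96.6]
tcp_rot: [0.0, 0.129, 0.992, -0.0]
force: [-0.4, -1.8, 7.3]
grip_width: 0.7
gripper_force: 4.0
```

```bash
python3 -m creep '[[0,0,0.0002,0],[0,0,0.0002,0],[0,0,0.0002,0],[0,0,0.0002,0],[0,0,0.0002,0],[0,0,0,0],[0,0,0,0],[0,0,0,0],[0,0,0,0],[0,0,0,0]]' -1
```

```text
t: 10.15
tcp_pos: [536.3, 221.0, 95.6]
tcp_rot: [0.0, 0.129, 0.992, -0.0]
force: [-1.2, -1.1, 8.0]
grip_width: 0.5
gripper_force: 4.0
```

```bash
python3 -m creep '[[0,0,0.0002,0],[0,0,0.0002,0],[0,0,0.0002,0],[0,0,0.0002,0],[0,0,0.0002,0],[0,0,0,0],[0,0,0,0],[0,0,0,0],[0,0,0,0],[0,0,0,0]]' -1
```

```text
t: 11.4
tcp_pos: [536.3, 221.0, 94.6]
tcp_rot: [0.0, 0.129, 0.992, -0.0]
force: [-1.9, -0.9, 8.6]
grip_width: 0.5
gripper_force: 4.1
```

```bash
python3 -m creep '[[0,0,0.0002,0],[0,0,0.0002,0],[0,0,0.0002,0],[0,0,0.0002,0],[0,0,0.0002,0],[0,0,0,0],[0,0,0,0],[0,0,0,0],[0,0,0,0],[0,0,0,0]]' -1
```

```text
t: 12.65
tcp_pos: [536.3, 221.0, 93.6]
tcp_rot: [0.0, 0.129, 0.992, -0.0]
force: [-1.7, -1.7, 7.5]
grip_width: 0.3
gripper_force: 4.1
```

```bash
python3 -m creep '[[0,0,0.0002,0],[0,0,0.0002,0],[0,0,0.0002,0],[0,0,0.0002,0],[0,0,0.0002,0],[0,0,0,0],[0,0,0,0],[0,0,0,0],[0,0,0,0],[0,0,0,0]]' -1
```

```text
t: 13.9
tcp_pos: [536.3, 221.0, 92.6]
tcp_rot: [0.0, 0.129, 0.992, -0.0]
force: [-1.6, -2.0, 8.3]
grip_width: 0.2
gripper_force: 4.2
```

```bash
python3 -m creep '[[0,0,0.0002,0],[0,0,0.0002,0],[0,0,0.0002,0],[0,0,0.0002,0],[0,0,0.0002,0],[0,0,0,0],[0,0,0,0],[0,0,0,0],[0,0,0,0],[0,0,0,0]]' -1
```

```text
t: 15.15
tcp_pos: [536.3, 221.0, 91.9]
tcp_rot: [0.0, 0.129, 0.992, -0.0]
force: [-1.7, -0.4, 10.6]
grip_width: 0.4
gripper_force: 5.3
```

Only 0.7 of the commanded 1.0 mm was reached and the force jumped to 10.6 N, so this is the firm end. I'll press slightly more to confirm, then let it rise.

```bash
python3 -m creep '[[0,0,0.0002,0],[0,0,0.0002,0],[0,0,0,0],[0,0,-0.003,0],[0,0,-0.006,0],[0,0,-0.008,0],[0,0,-0.008,0],[0,0,-0.008,0],[0,0,-0.008,0],[0,0,-0.009,0]]' -1
python3 - <<'E'
from plant import manip, read_camera
import cv2,numpy as np,pickle
s=manip.state(); print(s['t'],s['tcp_pos'],s['force'])
for n in('scene','top'):
    c=read_camera(n); cv2.imwrite(f'pics/{n}2.png',c['img'])
i=cv2.imread('pics/scene2.png')[170:320,300:440]; cv2.imwrite('pics/s2c.png',cv2.resize(i,None,fx=4,fy=4))
E
```

```text
t: 16.4
tcp_pos: [536.0, 221.3, 141.0]
tcp_rot: [-0.0, 0.129, 0.992, 0.0]
force: [-0.6, -0.6, 0.2]
grip_width: 0.2
gripper_force: 0.0
16.4 [535.9763295  221.29340107 141.04021632] [-0.59521907 -0.64326872  0.19493909]
```

View pics/s2c.png

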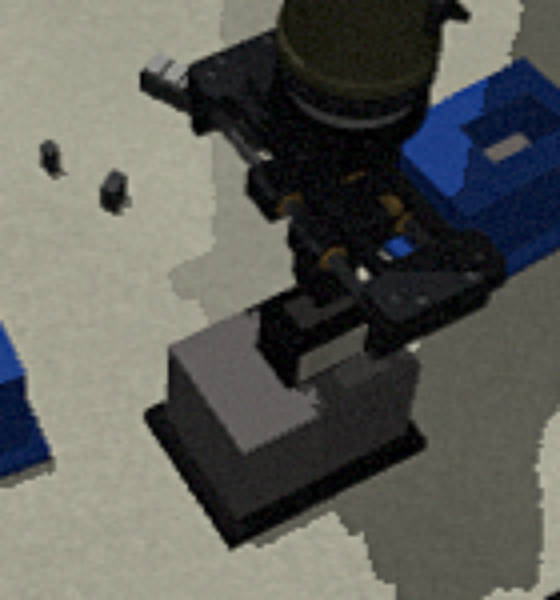

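The cartridge has popped up and stands tall under the finger tips. I'll open, descend and grip it.

```bash
python3 -m creep '[[0,0,0,0],[0,0,0,0],[0,0,0,0],[0,0,0.004,0],[0,0,0.008,0],[0,0,0.01,0],[0,0,0.01,0],[0,0,0.009,0],[0,0,0.005,0],[0,0,0.001,0]]' 1
python3 -m creep '[[0,0,0,0],[0,0,0,0],[0,0,0,0],[0,0,0,0],[0,0,0,0],[0,0,0,0],[0,0,-0.005,0],[0,0,-0.01,0],[0,0,-0.02,0],[0,0,-0.02,0]]' -1
```

```text
t: 17.75
tcp_pos: [535.9, 221.3, 93.1]
tcp_rot: [-0.0, 0.129, 0.992, -0.0]
force: [-0.1, -0.7, -0.1]
grip_width: 88.0
gripper_force: 0.0
t: 19.0
tcp_pos: [536.0, 221.3, 149.7]
tcp_rot: [0.0, 0.129, 0.992, 0.0]
force: [0.8, -0.5, -0.1]
grip_width: 31.9
gripper_force: 30.0
```

```bash
python3 -m creep '[[0,0,-0.012,-8],[0,0,-0.008,-8],[-0.003,-0.025,0,0],[-0.008,-0.045,0,0],[-0.008,-0.045,0,0],[-0.008,-0.045,0,0],[-0.008,-0.045,0,0],[-0.008,-0.045,0,0],[-0.008,-0.045,0,0],[-0.008,-0.045,0,0]]' -1
python3 -m creep '[[-0.008,-0.045,0,0],[-0.008,-0.035,0,0],[-0.004,-0.018,0,0],[0,-0.002,0,0],[0,0,0,0],[0,0,0,0],[0,0,0,0],[0,0,0,0],[0,0,0,0],[0,0,0,0]]' -1
python3 - <<'E'
from plant import manip, read_camera
import cv2,numpy as np,pickle
from h import yawy
s=manip.state(); print(s['t'],s['tcp_pos'],yawy(s),s['joint_positions'])
c=read_camera('wrist'); c['s']=s; pickle.dump(c,open('w3.pkl','wb')); cv2.imwrite('pics/w3.png',c['img'])
E
```

```text
t: 20.25
tcp_pos: [602.4, -119.0, 169.3]
tcp_rot: [0.0, -0.01, 1.0, -0.0]
force: [-0.1, 0.9, -1.6]
grip_width: 31.4
gripper_force: 30.0
t: 21.5
tcp_pos: [624.3, -217.0, 168.5]
tcp_rot: [-0.0, -0.01, 1.0, 0.0]
force: [0.3, 0.3, -1.7]
grip_width: 31.7
gripper_force: 30.0
21.5 [ 624.25682013 -216.95851207  168.46948291] 91.20316247220751 [ 0.49247996  0.84540144 -0.44265461  1.50477635  0.42575281  0.88814333
  1.50092346]
```

View pics/w3.png

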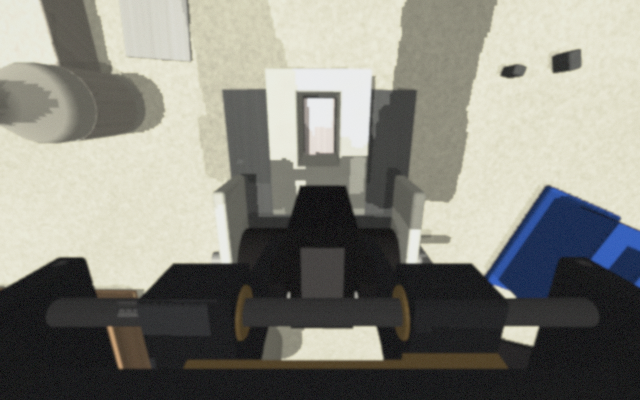

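The press mouth is at (297..341, 92..165) in the wrist view, and the cartridge's front lower edge is at row 187. I'll enlarge this to get its edges.

Run:
```python
import cv2
i=cv2.imread('pics/w3.png')[60:205,255:385]; cv2.imwrite('pics/w3c.png',cv2.resize(i,None,fx=4,fy=4,interpolation=2))
g=cv2.cvtColor(i,6)
for r in (75,100,115,130,145,155): print(r,'c283..', cv2.cvtColor(cv2.imread('pics/w3.png'),6)[r,285:352].tolist())
```

```text
75 c283.. [233, 233, 234, 232, 234, 235, 233, 233, 233, 233, 234, 235, 235, 235, 236, 236, 235, 235, 236, 236, 236, 236, 235, 236, 236, 236, 236, 235, 236, 235, 236, 236, 236, 235, 235, 236, 236, 236, 236, 236, 235, 235, 236, 235, 235, 235, 236, 236, 236, 236, 236, 236, 235, 236, 236, 235, 236, 235, 235, 236, 236, 236, 235, 236, 236, 236, 235]
100 c283.. [235, 234, 234, 234, 234, 233, 234, 233, 232, 225, 204, 160, 115, 99, 96, 96, 95, 92, 104, 132, 154, 178, 210, 228, 235, 235, 235, 235, 235, 235, 235, 234, 234, 235, 234, 234, 235, 235, 235, 234, 235, 234, 234, 234, 235, 234, 233, 225, 203, 154, 104, 86, 98, 115, 134, 173, 214, 230, 235, 236, 236, 235, 236, 236, 236, 236, 236]
115 c283.. [235, 233, 234, 233, 234, 234, 234, 234, 233, 230, 213, 172, 132, 103, 91, 93, 93, 92, 101, 128, 148, 158, 164, 181, 213, 229, 236, 236, 235, 236, 236, 235, 236, 236, 236, 236, 236, 236, 236, 236, 235, 236, 235, 235, 235, 236, 233, 224, 190, 138, 96, 89, 104, 115, 143, 190, 222, 233, 236, 236, 235, 236, 235, 236, 235, 236, 236]
130 c283.. [233, 233, 233, 233, 233, 234, 233, 233, 233, 232, 221, 194, 1
[... 248 characters left out ...]
5, 237, 236, 236]
145 c283.. [233, 234, 234, 234, 234, 234, 233, 234, 234, 233, 227, 209, 168, 122, 97, 91, 90, 88, 85, 90, 101, 114, 120, 141, 185, 213, 221, 222, 222, 223, 224, 224, 225, 227, 225, 223, 220, 224, 225, 226, 225, 223, 222, 222, 221, 219, 218, 207, 173, 116, 87, 100, 114, 129, 163, 200, 220, 227, 229, 227, 229, 227, 228, 227, 228, 229, 232]
155 c283.. [233, 232, 232, 232, 233, 233, 232, 231, 232, 230, 226, 213, 174, 131, 103, 94, 95, 94, 101, 102, 104, 107, 106, 110, 120, 130, 132, 131, 129, 127, 119, 113, 104, 106, 103, 104, 105, 104, 105, 106, 105, 102, 104, 106, 104, 107, 103, 103, 103, 100, 100, 98, 100, 127, 174, 206, 213, 211, 206, 205, 207, 204, 203, 204, 203, 204, 202]
```

View pics/w3c.png

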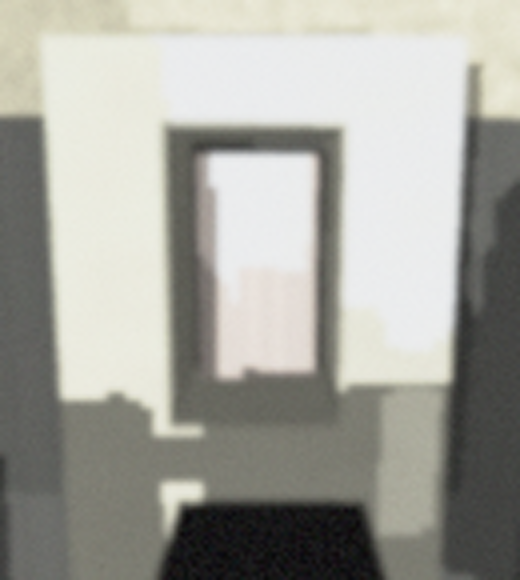

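Run:
```python
import pickle; from h import *
c=pickle.load(open('w3.pkl','rb')); T=Tw(c); s=c['s']; p=s['tcp_pos'][:2]
f=lambda a:np.array(a)/4+[255,60]-.4
q=s['tcp_rot']; R=Ro.from_quat([q[1],q[2],q[3],q[0]]).as_matrix()[:2,:2]
tl=lambda P:(P-p)@R
M=tl(ray(c,f([[164,128],[343,128],[335,424],[172,424]]),85,T)); print('mouth',M.round(1),M.mean(0))
print('fit',fit(M,np.array([[29.2,-17.2],[29.2,17.2],[-29.2,17.2],[-29.2,-17.2]])))
D=tl(ray(c,f([[41,38],[466,38],[450,384],[62,400]]),85,T)); print('deck',D.round(1))
b=168.5-43
C=tl(ray(c,f([[180,506],[363,506]]),b+3,T)); print('cart',C.round(1),C.mean(0)-[27.86,0])
```

```text
mouth [[ 90.7 -20.1]
 [ 90.7  14.2]
 [ 33.1  13.7]
 [ 33.1 -20.2]] [61.920269   -3.10461524]
fit (array([61.920269  , -3.10461524]), np.float64(0.21364560085791712), np.float64(0.46919248687690285))
deck [[106.5 -42.7]
 [106.5  36.9]
 [ 41.4  37.2]
 [ 38.2 -42.7]]
cart [[ 27.7 -15.3]
 [ 27.7  16.2]] [-0.16660317  0.43065496]
```

Everything is consistent: the mouth measures 57.6 x 34.2 mm. I need to shift by tool x +61.9, y -3.4, so the TCP target is (562.4,-221.7).

```bash
python3 -m creep '[[0.01,-0.0006,0,0],[0.018,-0.001,0,0],[0.018,-0.001,0.003,0],[0.0109,-0.0006,0.006,0],[0.004,-0.0002,0.009,0],[0.001,0,0.009,0],[0,0,0.005,0],[0,0,0.002,0],[0,0,0,0],[0,0,0,0]]' -1; python3 -c "
from plant import manip
from h import *
s=manip.state();print(s['tcp_pos'],yawy(s)); print(tooldelta(s,[562.4-s['tcp_pos'][0],-221.7-s['tcp_pos'][1],0]))"
```

```text
t: 22.8
tcp_pos: [562.8, -221.6, 134.7]
tcp_rot: [0.0, -0.011, 1.0, -0.0]
force: [0.3, 0.8, -0.6]
grip_width: 31.7
gripper_force: 30.0
[ 562.78439544 -221.62256945  134.71676677] 91.20997652077554
[ 3.85944719e-01 -6.92961954e-02 -2.30255628e-04]
```

```bash
python3 -m creep '[[0.0003,0,0.001,0],[0,0,0.0015,0],[0,0,0.0015,0],[0,0,0.0015,0],[0,0,0.0015,0],[0,0,0.0015,0],[0,0,0.0015,0],[0,0,0.0015,0],[0,0,0.0015,0],[0,0,0,0]]' -1
```

```text
t: 24.05
tcp_pos: [562.1, -221.6, 121.4]
tcp_rot: [-0.0, -0.011, 1.0, 0.0]
force: [-0.1, -0.7, -2.1]
grip_width: 31.6
gripper_force: 30.0
```

The foot is about 7 mm into the mouth without contact force, so I'll carry on down to the plate.

```bash
python3 -m creep '[[0,0,0.002,0],[0,0,0.004,0],[0,0,0.004,0],[0,0,0.004,0],[0,0,0.004,0],[0,0,0.004,0],[0,0,0.003,0],[0,0,0.0015,0],[0,0,0.0005,0],[0,0,0,0]]' -1
```

```text
t: 25.3
tcp_pos: [562.2, -221.7, 94.5]
tcp_rot: [0.0, -0.011, 1.0, 0.0]
force: [-0.9, -0.6, -2.1]
grip_width: 31.7
gripper_force: 30.0
```

```bash
python3 -m creep '[[0,0,0,0],[0,0,0,0],[0,0,0,0],[0,0,-0.004,0],[0,0,-0.007,0],[0,0,-0.008,0],[0,0,-0.008,0],[0,0,-0.008,0],[0,0,-0.003,0],[0,0,0,0]]' 1
python3 -m creep '[[0,0,0,0],[0,0,0,0],[0,0,0,0],[0,0,0,0],[0,0,0,0],[0,0,0.002,0],[0,0,0.002,0],[0,0,0.002,0],[0,0,0,0],[0,0,0,0]]' -1
python3 - <<'E'
from plant import manip, read_camera
import cv2
s=manip.state(); print(s['tcp_pos'])
i=read_camera('scene')['img'][110:250,160:310]; cv2.imwrite('pics/s4.png',cv2.resize(i,None,fx=4,fy=4))
E
```

```text
t: 26.55
tcp_pos: [562.3, -221.7, 132.7]
tcp_rot: [0.0, -0.011, 1.0, -0.0]
force: [-0.9, -0.6, 1.0]
grip_width: 88.2
gripper_force: 0.0
t: 27.8
tcp_pos: [562.2, -221.6, 126.5]
tcp_rot: [0.0, -0.011, 1.0, 0.0]
force: [-0.2, -0.3, 0.3]
grip_width: 0.5
gripper_force: 0.0
[ 562.20674902 -221.6267102   126.48132706]
```

View pics/s4.png

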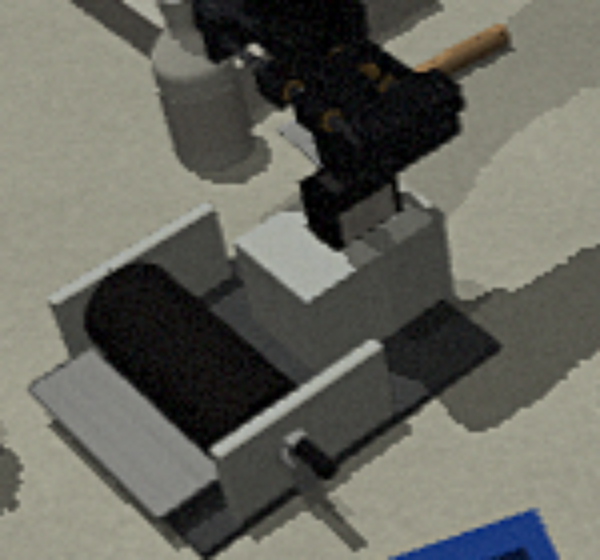

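The cartridge stands in the press bay with the shut fingers just above it. Now I'll press down to just short of the earliest possible stop.

```bash
python3 -m creep '[[0,0,0.001,0],[0,0,0.002,0],[0,0,0.003,0],[0,0,0.004,0],[0,0,0.004,0],[0,0,0.004,0],[0,0,0.004,0],[0,0,0.003,0],[0,0,0.0015,0],[0,0,0.0005,0]]' -1
```

```text
t: 29.1
tcp_pos: [562.3, -221.7, 100.4]
tcp_rot: [0.0, -0.01, 1.0, -0.0]
force: [-2.0, 0.9, 7.9]
grip_width: 0.2
gripper_force: 3.8
```

```bash
python3 -m creep '[[0,0,0.0005,0],[0,0,0.0005,0],[0,0,0.0004,0],[0,0,0.0003,0],[0,0,0.0003,0],[0,0,0,0],[0,0,0,0],[0,0,0,0],[0,0,0,0],[0,0,0,0]]' -1
```

```text
t: 30.35
tcp_pos: [562.3, -221.7, 98.5]
tcp_rot: [0.0, -0.01, 1.0, -0.0]
force: [-2.3, 0.3, 7.4]
grip_width: 0.7
gripper_force: 3.9
```

```bash
python3 -m creep '[[0,0,0.0002,0],[0,0,0.0002,0],[0,0,0.0002,0],[0,0,0.0002,0],[0,0,0.0002,0],[0,0,0,0],[0,0,0,0],[0,0,0,0],[0,0,0,0],[0,0,0,0]]' -1
```

```text
t: 31.6
tcp_pos: [562.3, -221.7, 97.4]
tcp_rot: [0.0, -0.01, 1.0, -0.0]
force: [-1.2, 0.5, 8.9]
grip_width: 0.4
gripper_force: 3.9
```

```bash
python3 -m creep '[[0,0,0.0002,0],[0,0,0.0002,0],[0,0,0.0002,0],[0,0,0.0002,0],[0,0,0.0002,0],[0,0,0,0],[0,0,0,0],[0,0,0,0],[0,0,0,0],[0,0,0,0]]' -1
```

```text
t: 32.85
tcp_pos: [562.3, -221.7, 96.5]
tcp_rot: [0.0, -0.01, 1.0, -0.0]
force: [-1.7, 0.1, 8.0]
grip_width: 0.7
gripper_force: 4.0
```

```bash
python3 -m creep '[[0,0,0.0002,0],[0,0,0.0002,0],[0,0,0.0002,0],[0,0,0.0002,0],[0,0,0.0002,0],[0,0,0,0],[0,0,0,0],[0,0,0,0],[0,0,0,0],[0,0,0,0]]' -1
```

```text
t: 34.1
tcp_pos: [562.3, -221.7, 95.5]
tcp_rot: [0.0, -0.01, 1.0, -0.0]
force: [-1.9, 0.9, 7.3]
grip_width: 0.5
gripper_force: 4.0
```

```bash
python3 -m creep '[[0,0,0.0002,0],[0,0,0.0002,0],[0,0,0.0002,0],[0,0,0.0002,0],[0,0,0.0002,0],[0,0,0,0],[0,0,0,0],[0,0,0,0],[0,0,0,0],[0,0,0,0]]' -1
```

```text
t: 35.35
tcp_pos: [562.3, -221.7, 94.7]
tcp_rot: [0.0, -0.01, 1.0, -0.0]
force: [-2.2, 0.7, 10.6]
grip_width: 0.3
gripper_force: 4.8
```

The force is climbing and the travel fell short, so this is probably the stop. I'll confirm with a small extra press.

```bash
python3 -m creep '[[0,0,0.0001,0],[0,0,0.0001,0],[0,0,0.0001,0],[0,0,0.0001,0],[0,0,0.0001,0],[0,0,0,0],[0,0,0,0],[0,0,0,0],[0,0,0,0],[0,0,0,0]]' -1
```

```text
t: 36.6
tcp_pos: [562.3, -221.8, 94.5]
tcp_rot: [0.0, -0.01, 1.0, -0.0]
force: [-3.4, 1.0, 11.0]
grip_width: 0.3
gripper_force: 6.0
```

```bash
python3 -m creep '[[0,0,0.0002,0],[0,0,0.0001,0],[0,0,0,0],[0,0,-0.001,0],[0,0,-0.002,0],[0,0,-0.003,0],[0,0,-0.004,0],[0,0,-0.005,0],[0,0,-0.003,0],[0,0,0,0]]' -1
python3 - <<'E'
from plant import manip, read_camera
import cv2
s=manip.state(); print(s['tcp_pos'],s['force'])
E
```

```text
t: 37.85
tcp_pos: [562.3, -221.7, 110.8]
tcp_rot: [0.0, -0.01, 1.0, 0.0]
force: [0.3, 1.0, -0.9]
grip_width: 0.0
gripper_force: 0.0
[ 562.28200598 -221.66022376  110.77166607] [ 0.2540034   0.97706366 -0.94087733]
```

No force at z=110.8, below the popped-up top at 125 mm, so the catch holds. I'll retract and take a last look.

```bash
python3 -m creep '[[0,0,-0.005,0],[0,0,-0.01,0],[0,0,-0.015,0],[0,0,-0.015,0],[0,0,-0.015,0],[0,0,-0.015,0],[0,0,-0.01,0],[0,0,-0.005,0],[0,0,0,0],[0,0,0,0]]' -1
python3 - <<'E'
from plant import manip, read_camera
import cv2
i=read_camera('scene')['img'][110:250,160:310]; cv2.imwrite('pics/s5.png',cv2.resize(i,None,fx=4,fy=4))
E
```

```text
t: 39.1
tcp_pos: [561.8, -221.6, 200.1]
tcp_rot: [-0.001, -0.011, 1.0, 0.0]
force: [0.4, 0.3, 0.4]
grip_width: 0.5
gripper_force: 0.0
```

View pics/s5.png

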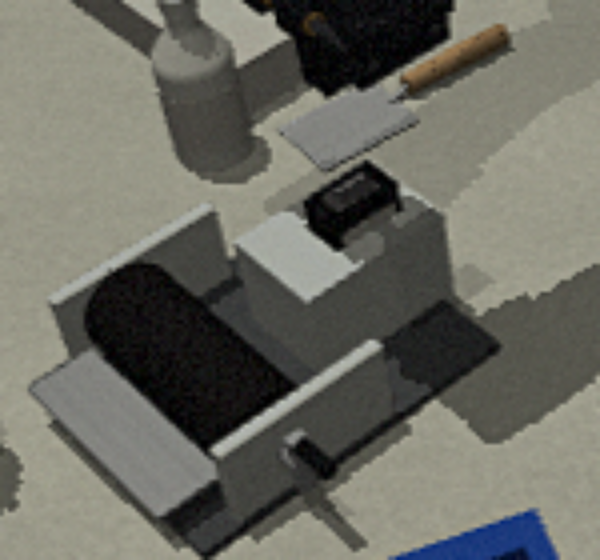

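Run:
```python
import pickle; from h import *
s=pickle.load(open('scene0.pkl','rb')); W=np.linalg.inv(s['world_from_camera'])
for n,p in [('held corner',(590,-205.5,107)),('popped',(590,-205.5,125)),('deck',(590,-205.5,85)),('held c',(562,-221.7,107)),('popped c',(562,-221.7,125))]:
    q=W@[*p,1]; u=s['cx']-s['fx']*q[0]/q[2]; v=s['cy']+s['fy']*q[1]/q[2]; print(n,(u-160)*4,(v-110)*4)
```

```text
held corner 330.65242351881056 224.36592021373826
popped 326.72256711588557 204.5204969644185
deck 335.33548384629546 248.0149558965344
held c 349.5545385866801 191.59408854532262
popped c 345.9069593558845 171.71994799909567
```

The label centre at about (352,188) matches the held prediction (350,192) rather than the popped one (346,172).

```bash
python3 -c "
from plant import manip
print(manip.sign_off())"
```

```text
the job is handed in; nothing more can be done
None
```

The cartridge was released from the dock, moved to the press bay and pressed to the stop; force and camera both show the catch holding it. I handed the job in at about 39 s, but no verdict came back.

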